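# Load the incubation chamber, click its door shut and set the viewing screen

### The arm

A 6-joint arm with a two-finger parallel gripper is mounted at the origin on the work surface. World frame = base frame: x ahead of the robot, y to its left, z up, the work surface at z = 0. Lengths are in m, angles in rad, forces in N, time in s.
With the tool pointing down it reaches from about 0.3 to 0.875 m from the base axis. Payload 6.4 kg.
Tool frame: the origin (TCP) lies midway between the tips of the shut fingers; the grasp point (between the pads) lies 19 mm behind it (ctrl.tcp_to_grasp is the distance from the TCP to the grasp point, in m); z points along the fingers, y is the direction in which the jaws open and shut (so a half turn about z gives the same grasp; the last joint's range is limited). The gripper opens to 85 mm and grips with 20 to 120 N. Pads are 22 mm wide; open, the fingers measure 114 mm over their backs; the gripper's body (76 mm by 85 mm) begins 54 mm behind the grasp point. The pads swing forward as they close: fully open they stand 13 mm farther back than shut.
Start: joints at [0.904, 0.181, 1.607, -0, 1.354, -0.206], TCP at [0.256, 0.515, 0.231] pointing down, gripper open.
Joint ranges: [-2.99, 2.99], [-0.89, 2.07], [0.3, 2.58], [-1.14, 4.28], [0, 2.63], [-3.12, 3.12]. Speed limits (rad/s): [2.57, 2.57, 3.01, 3.14, 3.14, 3.14].

### API

Orientations are given as a unit quaternion [w, x, y, z].
In Python, from bench import monitor, imaging, order, spotter, ctrl gives the robot as it stands.
- The arm moves only by the shell command python3 -m pendant 'ROWS'. ROWS is JSON, a list that holds one entry, the list of rows, each a list of 5 numbers: the shift along the world's x, y, z in mm, then the turn about the world's z in degrees, then the finger opening in mm, from 0 to 85.4. A call has 1 to 8 rows; each row shifts and turns the commanded pose from where the row before left it; what a row does not reach is not made up. A row lasts 1/8 s, in which the tool goes at most 62.5 mm and 10.7 degrees, less where a joint would pass 70% of its speed; a pose out of reach is approached as far as the arm can. A call with a gripper value outside its range is refused whole. The fingers move at their own pace and stop on an object; the grip force is fixed at half the most. Time passes only in rows, so rows that do not move let the fingers close. It gives the time, the measured TCP pose, the force and the opening at its end, in the units of the state.
- monitor.get_obs(): the state, without advancing time (a new reading comes with each control period).
- imaging.camera(name): name is "scene" or "top" or "wrist"; returns a dict with "img" (384x512x3 uint8, red, green, blue), "vfov" (degrees; the focal length in pixels is half the picture's height over the tangent of half this angle, whatever the lens; pixels are square), "cx", "cy" (the principal point, pixels), "origin" and "orientation" of the camera in the world. Camera axes: x right, y down, z forward; pixel columns grow to the right and rows downward; lengths in m; the calibration is good to about 2 mm. A picture is of the moment at which its call begins. There is no depth.
- order.hand_in(): hands the job in, once; it reports no verdict.
Trained networks look in the newest picture that a camera, given by its name, has taken for a name from the list of things; names that differ only in an ending like _2 or _b are one class to them, and where a whole thing is asked for, a point or a joint stands for the part that bears it (a point fixed in the world has none). Each returns a list of dicts, best first, with "confidence" (0 to 1); they miss things now and then, are a little off and sometimes report something else, mostly with a low value. They report only what shows in the picture. A call takes as long as a camera call. They do not tell look-alikes from the thing itself.
- spotter.recognise(camera, thing): "at" ([x, y, z] in m, in the coordinates of the camera as it stood for that picture, good to about 4 mm: the middle of the surface that is visible of it).
- spotter.tip_of(camera, thing): "at" ([x, y, z] in m, in the coordinates of the camera as it stood for that picture, good to about 4 mm: a listed point, or the origin of a listed thing).
The state is a dict: "time_s": time; "q": joint angles; "dq": joint speeds; "joint_efforts": joint torques, N m; "eef_pos": TCP position; "eef_rot": TCP orientation; "wrist_force": force on the tool from outside, world axes, zero at the start; "torque": the same for the moment, N m; "opening": opening from 0.0 (shut) to 1.0 (fully open).
Only numpy, scipy, OpenCV 4.12 (cv2) and the standard library are available. Lean on these libraries where they do the work, as an engineer would, in place of code of your own. Each camera call takes 0.05 s, during which the arm holds its last target. There are 200 camera calls.

### The job

Get the incubation chamber ready for a watched run: first lift the finned white transport block out of the chamber and lay it flat in the shallow grey tray, then stand every squat amber specimen jar that is on the bench upright on the chamber's floor. After that push the chamber's sprung top door shut until its catch holds it fully closed, and last of all tilt the viewing screen so that it leans back 30 degrees from upright (its dark glass looking upward, its top towards the robot), let go and check that it stays there. Leave the other things on the bench where they stand.

Things in the scene. Friction and masses are not known exactly. Their poses are not given: they have to be found in the camera images.
- chamber: White open-topped incubation chamber fixed to the bench, outside 210 (x) x 290 (y) x 85 mm high, origin at the centre of its underside, z up; x points from its catch side (near the robot) to its hinge side. Walls 20 mm thick, inside 170 x 250 mm, inner floor 20 mm above the bench. A small ball catch in a grey housing stands outside the -x wall at y = 0.
- door (a joint): Chamber's top door, rad: 0 shut, 1.85 open past vertical; starts fully open. A gas spring pushes it open from every angle (about 2 N at the free edge when nearly shut), so it stays shut only if pushed right down to 0, past the ball catch (6 to 10 N over the last 15 mm at the free edge); caught, it reads 0 and stays after release.
- door_hinge (a point): Middle of the door's hinge line, 100 mm in x and 93 mm in z from the chamber's origin; axes as the chamber's, hinge along y. At door angle a the panel's mid-plane runs from here along (-cos a, 0, sin a); its outer face (dark window, the upper face when shut, the far face when open) has the normal (sin a, 0, cos a).
- door_edge (a point): Middle of the door's free edge, in its mid-plane, 205 mm from the hinge; x points to the hinge, z is the outer normal, and they turn with the door. The door is a flat white panel 290 mm wide and 14 mm thick; at this point a 30 mm wide steel tongue with a round nose sticks out 18 mm further and hangs down 20 mm to the inner side.
- stand: Black stand of the viewing screen, fixed to the bench: foot 120 (x) x 140 (y) x 12 mm, grey column in the middle. Origin at the centre of its underside, z up. The screen's hinge line runs along y through x = 0, z = +105 mm of this frame. The glass of the screen faces +x (away from the robot).
- screen (a joint): Tilt of the viewing screen, rad: 0 upright, positive leaning back, its top going to -x of the stand (towards the robot), the glass looking up; starts between -0.12 and 0.20, range -0.35 to 1.1. The hinge is stiff by friction (about 4 N at the upper edge) and stays where it is left, without springing back.
- screen_top (a point): Middle of the screen's upper edge, in its mid-plane, 140 mm from the hinge line; x is the normal of the glass, z points up along the panel; turns with it. The screen is a flat white-framed panel 220 mm wide (y) and 14 mm thick, from 8 to 140 mm off the hinge; on its back a grey bulge, 100 mm wide, reaches 90 mm from the hinge.
- tray: Shallow grey open tray fixed to the bench, outside 150 (x) x 100 (y) x 18 mm high, walls and floor 5 mm. Origin at the centre of its underside, z up, x along its length.
- block: White plastic transport block lying in the chamber at the start: slab 110 (x) x 55 (y) x 20 mm with an upright fin on top, 70 mm along x, 14 mm thick in y, 30 mm high (top 50 mm above the underside), about 120 g. Origin at the centre of its underside, z up.
- jar1: Squat cylindrical specimen jar, 44 mm diameter, 36 mm high, amber glass with a flat black screw cap, about 70 g, upright on the bench among other things; all jars are alike; 2 to 4 are present, absent ones read None. Origin at the centre of its underside, z up through the cap.
- jar2: Squat cylindrical specimen jar, 44 mm diameter, 36 mm high, amber glass with a flat black screw cap, about 70 g, upright on the bench among other things; all jars are alike; 2 to 4 are present, absent ones read None. Origin at the centre of its underside, z up through the cap.
- jar3: Squat cylindrical specimen jar, 44 mm diameter, 36 mm high, amber glass with a flat black screw cap, about 70 g, upright on the bench among other things; all jars are alike; 2 to 4 are present, absent ones read None. Origin at the centre of its underside, z up through the cap.
- jar4: Squat cylindrical specimen jar, 44 mm diameter, 36 mm high, amber glass with a flat black screw cap, about 70 g, upright on the bench among other things; all jars are alike; 2 to 4 are present, absent ones read None. Origin at the centre of its underside, z up through the cap.
- beaker: Empty clear glass beaker, 58 mm diameter, 65 mm high, 180 g. A bystander: it stays where it stands. Origin at the centre of its underside, z up.
- dish: White ceramic dish (small mortar), 64 mm diameter, 34 mm high, 250 g. A bystander: it stays where it stands. Origin at the centre of its underside, z up.
- eyepiece: Microscope eyepiece, black and silver cylinder, 33 mm diameter, 56 mm high (slimmer and taller than the jars), 150 g. A bystander: it stays where it stands. Origin at the centre of its underside, z up.
- bottle1: Glass bottle with blue cap, 56 mm diameter, 88 mm high, beyond the jars. A bystander: it stays where it stands. Origin at the centre of its underside, z up.
- bottle2: Glass bottle with blue cap, 48 mm diameter, 75 mm high, beyond the jars. A bystander: it stays where it stands. Origin at the centre of its underside, z up.
- tipbox: Grey box with clear lid, 80 x 120 x 62 mm, at the far side. A bystander: it stays where it stands. Origin at the centre of its underside, z up.
There are look-alikes about, which are no part of the job. What is shaped like the jar1 but turquoise or yellow is not meant.

How it is judged:
By the outcome, as a careful person would: the job done as asked, in the order asked, and still so for the second after the job is handed in, with the robot touching nothing.
Of jar1, jar2, jar3, jar4 only 2 to 4 are there at a start; the rules pass over those that are not, and their reading is None.
At some moment in a run one of jar1, jar2, jar3, jar4 may be knocked a few centimetres aside while the robot is not near it.
It also fails if it takes over 210 s, if anything falls off the work surface, if the arm or the gripper's body presses on something with over 40 N, if the wrist force passes 120 N, or if a joint passes its speed limit or range.

## Working session

There is one attempt and no reset: what is moved stays moved. The work goes in short steps, Python scripts to look and compute and a shell command to move; the robot and the scene stay as the last step left them, time stands still between calls to the robot, and variables do not carry over. Pictures are saved under pics/ and viewed, about 12 in all and at most 16, crops included, and the job is handed in when it is done.

```bash
mkdir -p pics; ls; cat > h.py <<'E'
import numpy as np, cv2
from scipy.spatial.transform import Rotation as R
from bench import monitor, imaging, order, spotter, ctrl
def rot(q): return R.from_quat([q[1],q[2],q[3],q[0]]).as_matrix()
def cam(n,save=None):
    c=imaging.camera(n)
    if save: cv2.imwrite('pics/'+save,c['img'][:,:,::-1])
    return c
def w(c,p): return rot(c['orientation'])@np.array(p)+np.array(c['origin'])
def pix(c,P):
    p=rot(c['orientation']).T@(np.array(P)-np.array(c['origin'])); f=c['img'].shape[0]/2/np.tan(np.radians(c['vfov'])/2)
    return np.array([c['cx']+f*p[0]/p[2],c['cy']+f*p[1]/p[2]])
def ray(c,u,v,z):
    f=c['img'].shape[0]/2/np.tan(np.radians(c['vfov'])/2)
    d=rot(c['orientation'])@np.array([(u-c['cx'])/f,(v-c['cy'])/f,1]); o=np.array(c['origin'])
    return o+d*(z-o[2])/d[2]
def find(c,n,t,f=spotter.tip_of,k=6):
    for d in f(n,t)[:k]:
        P=w(c,d['at']); print(n,t,f.__name__,P.round(3),'px',pix(c,P).round(0),'conf',round(d['confidence'],2),{k:v for k,v in d.items() if k not in('at','confidence')} or '')
def st():
    o=monitor.get_obs(); print('t',round(o['time_s'],2),'tcp',np.round(o['eef_pos'],4),'rz',R.from_matrix(rot(o['eef_rot'])).as_euler('ZYX',degrees=True).round(1),'F',np.round(o['wrist_force'],1),'op',round(o['opening'],3),'q',np.round(o['q'],2))
E
cat > l1.py <<'E'
from h import *
for n in ('top','scene'):
    c=cam(n,n+'1.png'); print(n,c['origin'],c['vfov'])
    for t in ['chamber','door_hinge','door_edge','stand','screen_top','tray','block','jar1','beaker','dish','eyepiece','bottle1','bottle2','tipbox']: find(c,n,t)
st(); print(ctrl.tcp_to_grasp)
a=cv2.imread('pics/top1.png');b=cv2.imread('pics/scene1.png')
E
python3 l1.py
```

```text
pics
top [ 0.44085363 -0.02790459  1.21868361] 50.22503191537048
top chamber call [0.494 0.253 0.   ] px [161. 232.] conf 0.79 
top door_hinge call [0.591 0.259 0.093] px [151. 195.] conf 0.67 
top door_hinge call [ 0.591 -0.196 -0.   ] px [311. 196.] conf 0.55 
top door_edge call [0.646 0.251 0.288] px [134. 161.] conf 0.89 
top screen_top call [ 0.545 -0.379  0.24 ] px [401. 201.] conf 0.98 
top tray call [ 0.554 -0.383  0.001] px [374. 207.] conf 0.62 
top block call [0.49  0.243 0.02 ] px [163. 233.] conf 0.62 
top block call [0.647 0.254 0.288] px [133. 161.] conf 0.43 
top block call [0.492 0.256 0.   ] px [160. 233.] conf 0.25 
top jar1 call [ 0.389 -0.068 -0.002] px [270. 265.] conf 0.72 
top jar1 call [ 0.591 -0.198 -0.   ] px [312. 196.] conf 0.68 
top jar1 call [ 0.551  0.008 -0.002] px [243. 211.] conf 0.58 
top jar1 call [ 0.487 -0.094  0.   ] px [278. 232.] conf 0.56 
top jar1 call [ 0.675 -0.088 -0.003] px [274. 170.] conf 0.54 
top beaker call [ 0.583 -0.089 -0.007] px [275. 200.] conf 0.9 
top beaker call [ 0.776 -0.012  0.004] px [249. 137.] conf 0.6 
top dish call 
[... 1733 characters left out ...]
-0.001] px [233. 219.] conf 0.69 
scene dish call [ 0.464 -0.186  0.002] px [199. 186.] conf 0.65 
scene eyepiece call [ 0.468  0.02  -0.   ] px [267. 184.] conf 0.5 
scene bottle1 call [ 0.774 -0.014  0.   ] px [261. 282.] conf 0.66 
scene bottle1 call [ 0.792 -0.108  0.   ] px [226. 290.] conf 0.66 
scene bottle2 call [ 0.774 -0.014  0.   ] px [261. 282.] conf 0.66 
scene bottle2 call [ 0.792 -0.108  0.   ] px [226. 290.] conf 0.66 
scene tipbox call [0.795 0.138 0.001] px [320. 286.] conf 0.87 
scene tipbox call [ 0.793 -0.108  0.002] px [226. 291.] conf 0.62 
t 1.5 tcp [0.2557 0.515  0.2313] rz [ 153.6   -0.  -180. ] F [0.2 0.  0.5] op 1.001 q [ 0.9   0.18  1.61  0.    1.35 -0.21]
0.0187
```

View pics/top1.png

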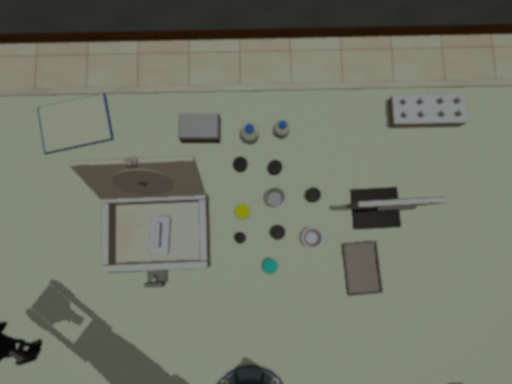

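View pics/scene1.png

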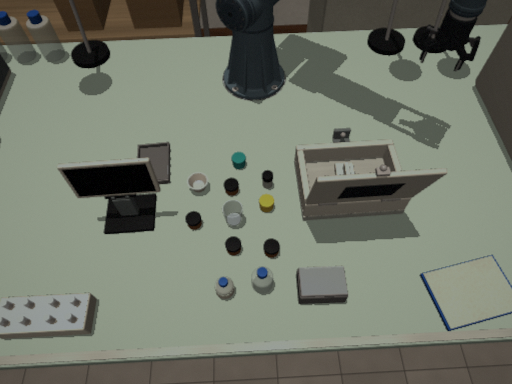

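The top view shows the chamber at about px (155,232) with the block near (160,235), and the tray at (362,268). There are four black-capped jars at (312,195), (274,167), (277,232) and (240,163). Yellow (242,211) and turquoise (270,265) are decoys, and the eyepiece is at (240,238). Next I go above the block.

```bash
python3 -m pendant '[[[39,-45,0,4.4,85],[39,-45,0,4.4,85],[39,-45,0,4.4,85],[39,-45,0,4.4,85],[39,-45,0,4.4,85],[39,-45,0,4.4,85],[0,0,0,0,85]]]'
python3 - <<'E'
from h import *
st(); c=cam('wrist','w1.png'); print(c['origin'],c['vfov'])
find(c,'wrist','block'); find(c,'wrist','chamber')
E
```

```text
time_s: 2.38
eef_pos: [0.4922, 0.2418, 0.2313]
eef_rot: [0.0, 0.003, 1.0, -0.0]
wrist_force: [-0.1, 0.4, -1.1]
opening: 0.993
t 2.38 tcp [0.4922 0.2418 0.2313] rz [ 179.7    0.  -180. ] F [-0.1  0.4 -1.1] op 0.993 q [ 0.24  0.12  1.67 -0.    1.35 -1.32]
[0.41872955 0.24197352 0.37381852] 58.61944955859503
wrist block call [0.483 0.252 0.02 ] px [269. 150.] conf 0.73
```

View pics/w1.png

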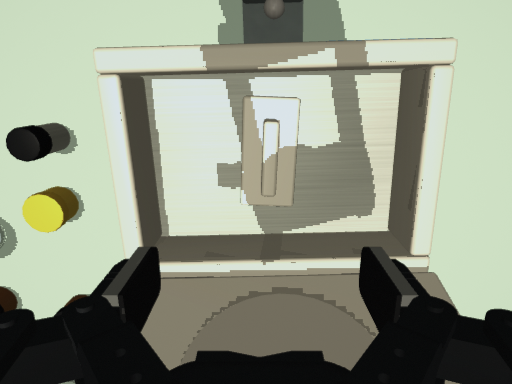

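Fin top corners are at about px (264,121), (279,122), (276,195) and (262,195), and the chamber rim is fully visible.

```bash
cat > a.py <<'E'
from h import *
c=cam('wrist')
for n,L,z in [('fin',[(264,121),(279,122),(276,195),(262,195)],.07),('slab',[(243,97),(299,98),(293,206),(241,206)],.04),('rim',[(96,50),(456,40),(97,72),(454,64)],.085)]:
    P=np.array([ray(c,u,v,z)[:2] for u,v in L]); print(n,P.round(4).tolist(),P.mean(0).round(4))
c=cam('top')
for n,L,z in [('tray',[(344,243),(375,241),(381,291),(350,294)],.018)]:
    P=np.array([ray(c,u,v,z)[:2] for u,v in L]); print(n,P.round(4).tolist(),P.mean(0).round(4))
cv2.imwrite('pics/t2.png',cv2.resize(c['img'][150:310,90:460,::-1],None,fx=2.1,fy=2.1,interpolation=2))
E
python3 a.py
```

```text
fin [[0.4447, 0.2494], [0.4456, 0.2625], [0.5127, 0.2608], [0.5127, 0.2478]] [0.4789 0.2551]
slab [[0.4253, 0.2299], [0.4262, 0.2827], [0.5342, 0.2801], [0.5342, 0.2263]] [0.48   0.2548]
rim [[0.3883, 0.1169], [0.3811, 0.3987], [0.4047, 0.1155], [0.3987, 0.4]] [0.3932 0.2578]
tray [[0.4499, -0.2839], [0.4537, -0.3744], [0.3115, -0.3829], [0.305, -0.2937]] [ 0.38   -0.3338]
```

View pics/t2.png

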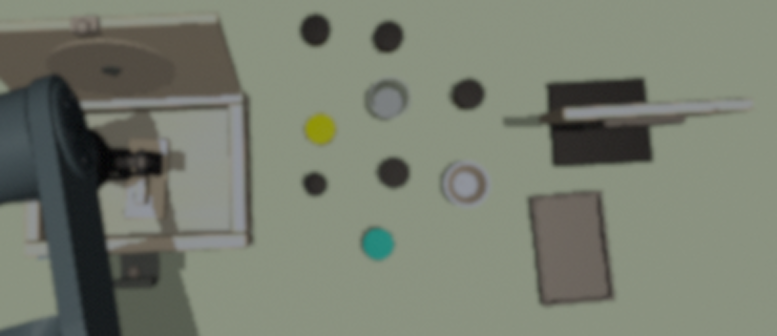

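Block centre is about (0.480, 0.255) with yaw -1.5°. Tray centre is about (0.379, -0.334) with yaw about +4°. I'll grasp the fin.

```bash
python3 -m pendant '[[[-13,13,-37,-1.2,60],[0,0,-50,0,60],[0,0,-50,0,60],[0,0,-35,0,50],[0,0,-15,0,40],[0,0,0,0,0],[0,0,0,0,0],[0,0,0,0,0]]]'
python3 -m pendant '[[[0,0,0,0,0],[0,0,15,0,0],[0,0,45,0,0],[0,0,50,0,0],[0,0,50,0,0]]]'
python3 - <<'E'
from h import *
st(); c=cam('wrist','w2.png')
E
```

```text
time_s: 3.62
eef_pos: [0.4777, 0.2585, 0.0458]
eef_rot: [0.001, 0.01, 1.0, 0.0]
wrist_force: [-0.1, 0.3, -1.7]
opening: 0.152
time_s: 4.25
eef_pos: [0.4765, 0.2579, 0.2069]
eef_rot: [0.0, 0.011, 1.0, 0.0]
wrist_force: [0.9, 0.8, -1.1]
opening: 0.151
t 4.25 tcp [0.4765 0.2579 0.2069] rz [178.8   0.  180. ] F [ 0.9  0.8 -1.1] op 0.151 q [ 0.28  0.13  1.72 -0.    1.29 -1.27]
```

View pics/w2.png

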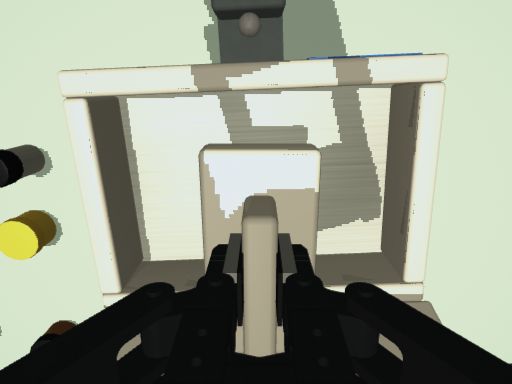

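The block is held, with the opening at about 13 mm. Carrying it to the tray.

```bash
python3 -m pendant '[[[-4,-30,0,0,0],[-8,-50,0,0.5,0],[-8,-50,0,0.5,0],[-8,-50,0,0.5,0],[-9,-50,0,0.5,0],[-9,-50,0,0.5,0],[-9,-50,0,0.5,0],[-9,-50,0,0.5,0]]]'
python3 -m pendant '[[[-9,-50,0,0.5,0],[-9,-50,0,0.5,0],[-9,-50,0,0.5,0],[-7,-40,0,0.2,0],[-2,-22,0,0,0],[0,0,0,0,0]]]'
python3 - <<'E'
from h import *
st(); c=cam('wrist','w3.png')
E
```

```text
time_s: 5.3
eef_pos: [0.4123, -0.1236, 0.2053]
eef_rot: [0.001, -0.02, 1.0, -0.0]
wrist_force: [0.7, -0.0, -0.8]
opening: 0.149
time_s: 6.05
eef_pos: [0.3765, -0.3348, 0.2046]
eef_rot: [0.0, -0.034, 0.999, -0.0]
wrist_force: [0.0, 0.6, -2.9]
opening: 0.151
t 6.05 tcp [ 0.3765 -0.3348  0.2046] rz [-176.1    0.  -180. ] F [ 0.   0.6 -2.9] op 0.151 q [-0.96  0.05  1.81  0.    1.28 -2.6 ]
```

View pics/w3.png

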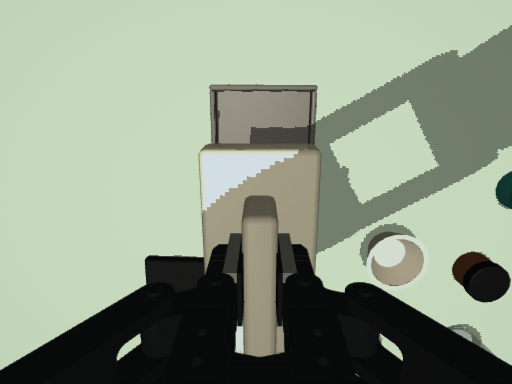

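```bash
python3 - <<'E'
from h import *
c=cam('wrist')
a,b=[ray(c,u,v,.018)[:2] for u,v in [(210,87),(317,87)]]; print(a,b,np.linalg.norm(b-a))
m=(a+b)/2; d=b-a; d/=np.linalg.norm(d); y=d if d[1]>0 else -d; x=np.array([y[1],-y[0]]); print('yaw',np.degrees(np.arctan2(x[1],x[0])),'centre',m+.075*x)
st()
E
```

```text
[ 0.30725272 -0.38412492] [ 0.30040123 -0.28572243] 0.09864072982144566
yaw 3.9829145618382418 centre [ 0.37864584 -0.32971425]
t 6.15 tcp [ 0.3768 -0.3329  0.2042] rz [-176.    -0.   179.9] F [ 0.8  0.3 -1.4] op 0.154 q [-0.96  0.05  1.81  0.    1.28 -2.6 ]
```

```bash
python3 -m pendant '[[[0,3,-50,0,0],[0,0,-50,0,0],[0,0,-40,0,0],[0,0,-20,0,0],[0,0,-10,0,0],[0,0,0,0,0],[0,0,0,0,0]]]'
python3 -m pendant '[[[0,0,-1,0,0],[0,0,0,0,35],[0,0,0,0,35],[0,0,0,0,35],[0,0,40,0,40],[0,0,60,0,60],[0,0,60,0,85],[0,0,0,0,85]]]'
python3 - <<'E'
from h import *
st(); c=cam('wrist','w4.png'); find(c,'wrist','block'); find(c,'wrist','tray')
E
```

```text
time_s: 7.02
eef_pos: [0.3774, -0.3314, 0.0355]
eef_rot: [0.001, -0.035, 0.999, -0.001]
wrist_force: [0.5, -1.4, -1.4]
opening: 0.149
time_s: 8.02
eef_pos: [0.3789, -0.334, 0.1991]
eef_rot: [0.003, -0.035, 0.999, -0.005]
wrist_force: [0.2, -1.3, -0.2]
opening: 0.996
t 8.03 tcp [ 0.3789 -0.334   0.1991] rz [-176.     0.3 -179.4] F [ 0.2 -1.3 -0.2] op 0.996 q [-0.96  0.05  1.82 -0.    1.26 -2.6 ]
wrist block call [ 0.59  -0.201  0.001] px [360. 341.] conf 0.29 
wrist tray call [ 0.483 -0.087 -0.   ] px [475. 267.] conf 0.18
```

View pics/w4.png

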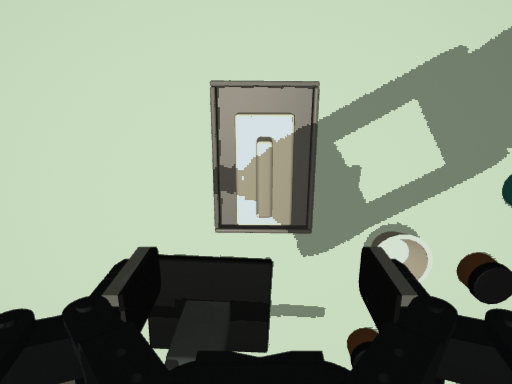

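The block lies flat in the tray. Now the jars, starting with the one near (0.59, -0.196).

```bash
python3 -m pendant '[[[0,45,0,0,85],[0,50,0,0,85],[20,43,0,0,85],[48,0,0,0,85],[48,0,0,0,85],[48,0,0,0,60],[48,0,0,0,60],[0,0,0,0,60]]]'
cat > j.py <<'E'
from h import *
import sys
st(); c=cam('wrist',sys.argv[1] if len(sys.argv)>1 else None); find(c,'wrist','jar1',k=8)
E
python3 j.py w5.png
cat > t.py <<'E'
from h import *
c=cam('top')
for d in spotter.tip_of('top','jar1'):
    P=w(c,d['at']); u=pix(c,P+[0,0,.036]).astype(int); p=c['img'][u[1]-2:u[1]+3,u[0]-2:u[0]+3].mean((0,1)); print(P.round(3),round(d['confidence'],2),p.round())
E
python3 t.py
```

```text
time_s: 9.18
eef_pos: [0.5896, -0.192, 0.1895]
eef_rot: [-0.002, -0.036, 0.999, 0.001]
wrist_force: [-0.2, -0.2, -0.1]
opening: 0.701
t 9.18 tcp [ 0.5896 -0.192   0.1895] rz [-175.9   -0.2  179.8] F [-0.2 -0.2 -0.1] op 0.701 q [-0.51  0.32  1.52  0.    1.3  -2.15]
wrist jar1 call [ 0.482 -0.089  0.   ] px [380.  57.] conf 0.89 
wrist jar1 call [ 0.673 -0.085  0.004] px [355. 249.] conf 0.81 
wrist jar1 call [0.689 0.017 0.   ] px [444. 267.] conf 0.72 
wrist jar1 call [ 0.593 -0.2    0.001] px [251. 167.] conf 0.72 
[ 0.677 -0.088 -0.   ] 0.69 [47. 44. 42.]
[ 0.689  0.017 -0.003] 0.63 [44. 41. 39.]
[ 0.487 -0.095  0.001] 0.62 [59. 70. 73.]
[ 0.555  0.011 -0.005] 0.56 [153. 157.  15.]
[ 0.589 -0.198  0.001] 0.45 [23. 22. 22.]
```

View pics/w5.png

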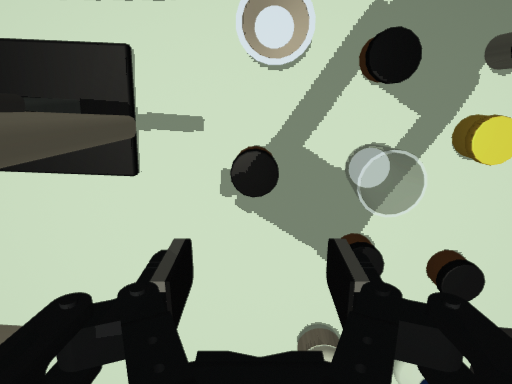

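Jar cap at px (255,171), clear of the screen (right edge at px 135) and the beaker. Grasping it.

```bash
python3 -m pendant '[[[1,-6,-40,0,62],[0,0,-50,0,62],[0,0,-45,0,62],[0,0,-30,0,62],[0,0,-16,0,62],[0,0,0,0,62],[0,0,0,0,0],[0,0,0,0,0]]]'
python3 -m pendant '[[[0,0,0,0,0],[0,0,0,0,0],[0,0,30,0,0],[0,0,50,0,0],[0,0,50,0,0],[0,0,55,0,0],[0,0,0,0,0]]]'
```

```text
time_s: 10.38
eef_pos: [0.5911, -0.1998, 0.0145]
eef_rot: [0.002, -0.035, 0.999, -0.001]
wrist_force: [-1.1, -0.3, 3.9]
opening: 0.494
time_s: 11.25
eef_pos: [0.5928, -0.2006, 0.2041]
eef_rot: [0.005, -0.035, 0.999, -0.003]
wrist_force: [0.2, -0.7, -0.8]
opening: 0.494
```

```bash
python3 -m pendant '[[[-18,30,0,0,0],[-18,45,0,0,0],[-18,50,0,0,0],[-18,50,0,-0.5,0],[0,50,0,-0.5,0],[0,50,0,-0.5,0],[0,50,0,-0.5,0],[0,50,0,-0.5,0]]]'
python3 -m pendant '[[[0,50,0,0,0],[0,50,0,0,0],[0,35,0,0,0],[0,12,0,0,0],[0,0,0,0,0]]]'
python3 j.py w6.png
```

```text
time_s: 12.25
eef_pos: [0.5168, 0.1776, 0.1964]
eef_rot: [-0.001, -0.013, 1.0, -0.0]
wrist_force: [0.3, -0.4, -0.7]
opening: 0.49
time_s: 12.88
eef_pos: [0.5172, 0.323, 0.1965]
eef_rot: [-0.001, -0.014, 1.0, -0.0]
wrist_force: [1.0, -0.6, -1.3]
opening: 0.493
t 12.88 tcp [0.5172 0.323  0.1965] rz [-1.784e+02 -1.000e-01 -1.800e+02] F [ 1.  -0.6 -1.3] op 0.493 q [ 0.36  0.29  1.55 -0.    1.31 -1.23]
wrist jar1 call [0.518 0.322 0.181] px [258. 239.] conf 0.66
```

View pics/w6.png

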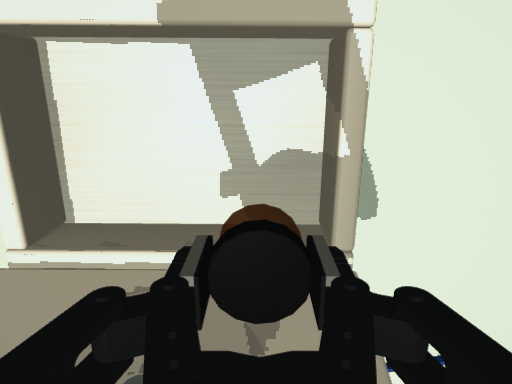

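```bash
python3 -m pendant '[[[0,0,-50,0,0],[0,0,-50,0,0],[0,0,-40,0,0],[0,0,-17,0,0],[0,0,-4,0,0],[0,0,0,0,0],[0,0,0,0,0]]]'
python3 -m pendant '[[[0,0,0,0,58],[0,0,0,0,58],[0,0,0,0,58],[0,0,30,0,58],[0,0,60,0,58],[0,0,60,0,58]]]'
```

```text
time_s: 13.85
eef_pos: [0.519, 0.3235, 0.0382]
eef_rot: [0.002, -0.013, 1.0, 0.001]
wrist_force: [1.4, -0.3, -0.6]
opening: 0.493
time_s: 14.6
eef_pos: [0.5172, 0.3229, 0.1875]
eef_rot: [-0.001, -0.013, 1.0, -0.0]
wrist_force: [0.8, 0.1, 0.8]
opening: 0.682
```

```bash
python3 -m pendant '[[[0,-45,0,0,60],[0,-50,0,0,60],[0,-50,0,0,60],[0,-50,0,0,60],[15,-50,0,0,60],[45,-45,0,0,60],[50,-15,0,0,60],[50,0,0,0,60]]]'
python3 -m pendant '[[[11,0,0,0,62],[0,0,0,0,62]]]'
python3 j.py w7.png; python3 t.py
```

```text
time_s: 15.6
eef_pos: [0.6784, 0.0167, 0.1865]
eef_rot: [0.0, -0.012, 1.0, -0.0]
wrist_force: [0.2, -1.2, -0.5]
opening: 0.705
time_s: 15.85
eef_pos: [0.6876, 0.019, 0.1855]
eef_rot: [-0.001, -0.013, 1.0, 0.0]
wrist_force: [-0.4, -0.4, 0.1]
opening: 0.723
t 15.85 tcp [0.6876 0.019  0.1855] rz [-1.785e+02 -1.000e-01  1.800e+02] F [-0.4 -0.4  0.1] op 0.723 q [-0.14  0.47  1.34 -0.    1.34 -1.74]
wrist jar1 call [ 0.675 -0.087  0.005] px [149. 149.] conf 0.86 
wrist jar1 call [0.546 0.017 0.001] px [261.   4.] conf 0.85 
wrist jar1 call [0.688 0.019 0.001] px [259. 166.] conf 0.62 
[ 0.689  0.018 -0.004] 0.67 [21. 20. 20.]
[ 0.677 -0.088 -0.001] 0.62 [47. 44. 42.]
[ 0.484 -0.092  0.002] 0.61 [55. 51. 49.]
[ 0.555  0.01  -0.003] 0.59 [55. 65. 68.]
[ 0.388 -0.066 -0.002] 0.47 [ 41. 145. 133.]
```

View pics/w7.png

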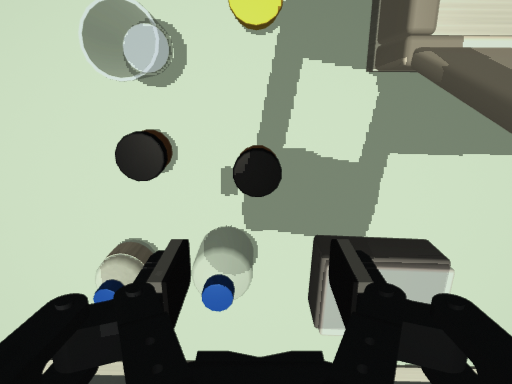

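```bash
python3 -m pendant '[[[0,0,-40,0,62],[0,0,-50,0,62],[0,0,-45,0,62],[0,0,-25,0,62],[0,0,-15,0,62],[0,0,0,0,62],[0,0,0,0,0],[0,0,0,0,0]]]'
python3 -m pendant '[[[0,0,0,0,0],[0,0,0,0,0],[0,0,30,0,0],[0,0,50,0,0],[0,0,50,0,0],[0,0,55,0,0],[0,0,0,0,0]]]'
```

```text
time_s: 17.05
eef_pos: [0.6894, 0.0187, 0.0136]
eef_rot: [0.002, -0.013, 1.0, -0.0]
wrist_force: [1.6, -0.8, 6.5]
opening: 0.493
time_s: 17.92
eef_pos: [0.6914, 0.0185, 0.2038]
eef_rot: [0.006, -0.013, 1.0, -0.001]
wrist_force: [0.6, 0.4, -0.1]
opening: 0.487
```

```bash
python3 -m pendant '[[[-30,0,0,0,0],[-45,0,0,0,0],[-45,0,0,0,0],[-40,20,0,0,0],[-11,45,0,0,0],[0,45,0,0,0],[0,40,0,0,0],[0,22,0,0,0]]]'
python3 -m pendant '[[[0,0,0,0,0],[0,0,0,0,0]]]'
python3 j.py
```

```text
time_s: 18.92
eef_pos: [0.516, 0.1927, 0.1956]
eef_rot: [-0.0, -0.014, 1.0, 0.0]
wrist_force: [0.7, -0.5, -0.7]
opening: 0.496
time_s: 19.18
eef_pos: [0.5165, 0.1903, 0.1957]
eef_rot: [-0.0, -0.013, 1.0, -0.0]
wrist_force: [0.6, -0.3, -0.0]
opening: 0.489
t 19.18 tcp [0.5165 0.1903 0.1957] rz [-1.785e+02 -1.000e-01 -1.800e+02] F [ 0.6 -0.3 -0. ] op 0.489 q [ 0.14  0.16  1.7  -0.    1.28 -1.46]
wrist jar1 call [0.52  0.323 0.021] px [398. 174.] conf 0.81 
wrist jar1 call [0.519 0.191 0.182] px [262. 244.] conf 0.73 
wrist jar1 call [ 0.674 -0.087 -0.001] px [ 12. 291.] conf 0.72 
wrist jar1 call [0.544 0.015 0.   ] px [ 88. 185.] conf 0.56
```

First jar stands at (0.520, 0.323, 0.021). Placing the second.

```bash
python3 -m pendant '[[[0,0,-50,0,0],[0,0,-50,0,0],[0,0,-40,0,0],[0,0,-17,0,0],[0,0,-4,0,0],[0,0,0,0,0],[0,0,0,0,0]]]'
python3 -m pendant '[[[0,0,0,0,58],[0,0,0,0,58],[0,0,0,0,58],[0,0,30,0,58],[0,0,60,0,58],[0,0,60,0,58],[0,-45,0,0,58],[0,-50,0,0,58]]]'
python3 -m pendant '[[[0,-50,0,0,58],[40,-50,0,0,60],[45,-45,0,0,60],[45,-38,0,0,60],[30,0,0,0,62],[0,0,0,0,62]]]'
python3 j.py; python3 t.py
```

```text
time_s: 20.15
eef_pos: [0.5183, 0.191, 0.037]
eef_rot: [0.002, -0.013, 1.0, 0.0]
wrist_force: [-1.0, 0.2, 0.2]
opening: 0.489
time_s: 21.15
eef_pos: [0.5173, 0.0954, 0.1866]
eef_rot: [0.001, -0.014, 1.0, -0.0]
wrist_force: [0.7, -0.1, 0.6]
opening: 0.679
time_s: 21.9
eef_pos: [0.6762, -0.0859, 0.1844]
eef_rot: [-0.0, -0.013, 1.0, 0.0]
wrist_force: [0.3, -0.1, -0.6]
opening: 0.723
t 21.9 tcp [ 0.6762 -0.0859  0.1844] rz [-178.5   -0.   180. ] F [ 0.3 -0.1 -0.6] op 0.723 q [-0.3   0.45  1.36  0.    1.33 -1.9 ]
wrist jar1 call [ 0.674 -0.086  0.002] px [260. 163.] conf 0.68 
wrist jar1 call [0.546 0.015 0.004] px [380.  21.] conf 0.63 
[0.516 0.19  0.018] 0.7 [40. 38. 37.]
[ 0.677 -0.087 -0.004] 0.66 [22. 21. 20.]
```

```bash
python3 -m pendant '[[[0,0,-40,0,62],[0,0,-50,0,62],[0,0,-45,0,62],[0,0,-25,0,62],[0,0,-14,0,62],[0,0,0,0,62],[0,0,0,0,0],[0,0,0,0,0]]]'
python3 -m pendant '[[[0,0,0,0,0],[0,0,0,0,0],[0,0,30,0,0],[0,0,50,0,0],[0,0,50,0,0],[0,0,55,0,0],[0,0,0,0,0]]]'
python3 -m pendant '[[[-35,15,0,0,0],[-45,30,0,0,0],[-45,45,0,0,0],[-40,45,0,0,0],[-30,45,0,0,0],[-25,45,0,0,0],[0,35,0,0,0],[0,18,0,0,0]]]'
python3 -m pendant '[[[0,0,0,0,0],[0,0,0,0,0]]]'
python3 j.py w8.png
```

```text
time_s: 23.1
eef_pos: [0.6767, -0.0855, 0.0136]
eef_rot: [0.002, -0.013, 1.0, -0.001]
wrist_force: [-0.4, 0.7, 3.7]
opening: 0.494
time_s: 23.98
eef_pos: [0.6785, -0.0861, 0.2037]
eef_rot: [0.006, -0.013, 1.0, -0.002]
wrist_force: [0.6, 0.5, -0.8]
opening: 0.496
time_s: 24.98
eef_pos: [0.4551, 0.1934, 0.1957]
eef_rot: [-0.0, -0.014, 1.0, -0.0]
wrist_force: [-0.1, 0.0, -0.5]
opening: 0.494
time_s: 25.22
eef_pos: [0.456, 0.1911, 0.1958]
eef_rot: [-0.0, -0.013, 1.0, -0.0]
wrist_force: [0.3, -0.3, -1.2]
opening: 0.497
t 25.23 tcp [0.456  0.1911 0.1958] rz [-1.785e+02 -1.000e-01 -1.800e+02] F [ 0.3 -0.3 -1.2] op 0.497 q [ 0.16  0.04  1.84 -0.    1.27 -1.44]
wrist jar1 call [0.52  0.32  0.022] px [386. 232.] conf 0.83 
wrist jar1 call [0.549 0.014 0.004] px [ 93. 244.] conf 0.81 
wrist jar1 call [0.454 0.19  0.186] px [258. 240.] conf 0.58
```

View pics/w8.png

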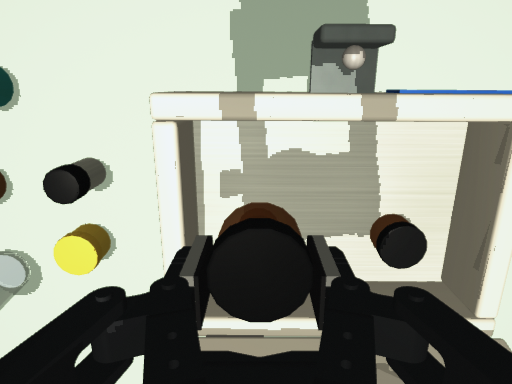

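```bash
python3 -m pendant '[[[0,0,-50,0,0],[0,0,-50,0,0],[0,0,-40,0,0],[0,0,-17,0,0],[0,0,-4,0,0],[0,0,0,0,0],[0,0,0,0,0]]]'
python3 -m pendant '[[[0,0,0,0,58],[0,0,0,0,58],[0,0,0,0,58],[0,0,30,0,58],[0,0,60,0,58],[0,0,60,0,58],[5,-45,0,0,58],[5,-50,0,0,58]]]'
python3 -m pendant '[[[5,-50,0,0,58],[5,-50,0,0,60],[5,-50,0,0,60],[5,-38,0,0,60],[0,0,0,0,62],[0,0,0,0,62]]]'
python3 j.py; python3 t.py
```

```text
time_s: 26.2
eef_pos: [0.4573, 0.1923, 0.0368]
eef_rot: [0.001, -0.013, 1.0, 0.0]
wrist_force: [0.4, -0.2, -0.1]
opening: 0.491
time_s: 27.2
eef_pos: [0.4665, 0.0966, 0.1866]
eef_rot: [0.001, -0.014, 1.0, -0.0]
wrist_force: [0.6, 0.5, -0.3]
opening: 0.682
time_s: 27.95
eef_pos: [0.4856, -0.0904, 0.185]
eef_rot: [-0.0, -0.013, 1.0, 0.0]
wrist_force: [0.3, 0.3, -0.5]
opening: 0.724
t 27.95 tcp [ 0.4856 -0.0904  0.185 ] rz [-178.5   -0.   180. ] F [ 0.3  0.3 -0.5] op 0.724 q [-0.43  0.05  1.85  0.    1.24 -2.02]
wrist jar1 call [ 0.387 -0.064 -0.001] px [291.  58.] conf 0.79 
wrist jar1 call [0.548 0.015 0.   ] px [360. 226.] conf 0.79 
wrist jar1 call [ 0.482 -0.092  0.002] px [258. 161.] conf 0.68 
wrist jar1 call [0.466 0.021 0.002] px [376. 148.] conf 0.34 
[0.517 0.322 0.02 ] 0.76 [29. 27. 27.]
[ 0.389 -0.066 -0.   ] 0.68 [ 37. 136. 124.]
[0.458 0.19  0.021] 0.58 [37. 35. 34.]
[ 0.552  0.013 -0.005] 0.56 [131. 122.   3.]
[0.518 0.191 0.018] 0.53 [36. 34. 33.]
```

```bash
python3 -m pendant '[[[-1,-1,-40,0,58],[0,0,-50,0,58],[0,0,-45,0,58],[0,0,-25,0,58],[0,0,-14,0,58],[0,0,0,0,58],[0,0,0,0,0],[0,0,0,0,0]]]'
python3 -m pendant '[[[0,0,0,0,0],[0,0,0,0,0],[0,0,30,0,0],[0,0,50,0,0],[0,0,50,0,0],[0,0,55,0,0],[0,0,0,0,0]]]'
python3 -m pendant '[[[-5,30,0,0,0],[-5,48,0,0,0],[-5,50,0,0,0],[-5,50,0,0,0],[-5,50,0,0,0],[-5,50,0,0,0],[0,50,0,0,0],[0,45,0,0,0]]]'
python3 -m pendant '[[[0,30,0,0,0],[0,9,0,0,0],[0,0,0,0,0],[0,0,0,0,0]]]'
python3 j.py
```

```text
time_s: 29.15
eef_pos: [0.4862, -0.0924, 0.0127]
eef_rot: [0.001, -0.013, 1.0, -0.001]
wrist_force: [0.5, 0.4, 3.6]
opening: 0.49
time_s: 30.02
eef_pos: [0.4879, -0.0933, 0.2017]
eef_rot: [0.005, -0.013, 1.0, -0.002]
wrist_force: [0.0, -0.7, -2.0]
opening: 0.498
time_s: 31.02
eef_pos: [0.4539, 0.2826, 0.1951]
eef_rot: [-0.001, -0.013, 1.0, -0.0]
wrist_force: [0.5, -0.3, -0.8]
opening: 0.493
time_s: 31.52
eef_pos: [0.4549, 0.3189, 0.1959]
eef_rot: [-0.0, -0.013, 1.0, -0.0]
wrist_force: [0.2, 0.9, -1.2]
opening: 0.492
t 31.52 tcp [0.4549 0.3189 0.1959] rz [-178.6   -0.  -180. ] F [ 0.2  0.9 -1.2] op 0.492 q [ 0.4   0.17  1.69 -0.    1.28 -1.2 ]
wrist jar1 call [0.455 0.194 0.022] px [128. 164.] conf 0.92 
wrist jar1 call [0.454 0.319 0.184] px [259. 240.] conf 0.85 
wrist jar1 call [0.519 0.187 0.02 ] px [127. 226.] conf 0.64
```

```bash
python3 -m pendant '[[[0,0,-50,0,0],[0,0,-50,0,0],[0,0,-40,0,0],[0,0,-17,0,0],[0,0,-4,0,0],[0,0,0,0,0],[0,0,0,0,0]]]'
python3 -m pendant '[[[0,0,0,0,58],[0,0,0,0,58],[0,0,0,0,58],[0,0,30,0,58],[0,0,60,0,58],[0,0,60,0,40],[0,-30,55,0,0],[0,-35,55,0,0]]]'
python3 j.py w9.png; python3 t.py; python3 - <<'E'
from h import *
c=cam('scene');[find(c,'scene',t) for t in('door_edge','door_hinge')]
E
```

```text
time_s: 32.5
eef_pos: [0.4562, 0.3206, 0.037]
eef_rot: [0.001, -0.013, 1.0, 0.001]
wrist_force: [0.0, -0.9, -0.6]
opening: 0.494
time_s: 33.5
eef_pos: [0.4546, 0.2561, 0.295]
eef_rot: [0.0, -0.014, 1.0, 0.0]
wrist_force: [1.3, 0.0, -0.1]
opening: 0.051
t 33.5 tcp [0.4546 0.2561 0.295 ] rz [-1.784e+02  1.000e-01  1.800e+02] F [ 1.3  0.  -0.1] op 0.051 q [ 0.29  0.01  1.66 -0.    1.47 -1.31]
wrist jar1 call [0.522 0.32  0.02 ] px [308. 201.] conf 0.89 
wrist jar1 call [0.547 0.016 0.002] px [ 80. 209.] conf 0.88 
wrist jar1 call [0.453 0.189 0.023] px [204. 146.] conf 0.82 
wrist jar1 call [0.455 0.321 0.023] px [313. 151.] conf 0.79 
wrist jar1 call [0.522 0.189 0.021] px [206. 199.] conf 0.68 
[ 0.389 -0.067 -0.003] 0.74 [ 37. 136. 124.]
[0.519 0.192 0.016] 0.71 [35. 34. 32.]
[0.455 0.191 0.02 ] 0.7 [37. 35. 33.]
[0.458 0.314 0.02 ] 0.55 [22. 21. 21.]
[0.518 0.32  0.023] 0.48 [13. 12. 13.]
[0.554 0.011 0.002] 0.45 [143. 147.  12.]
[ 0.492  0.257 -0.002] 0.41 [96. 93. 83.]
[ 0.553 -0.384 -0.002] 0.25 [96. 95. 89.]
scene door_edge call [0.644 0.258 0.289] px [382. 174.] conf 0.8 
scene door_edge call [0.591 0.261 0.095] px [360. 198.] conf 0.34 
scene door_hinge call [0.592 0.258 0.093] px [359. 199.] conf 0.76
```

View pics/w9.png

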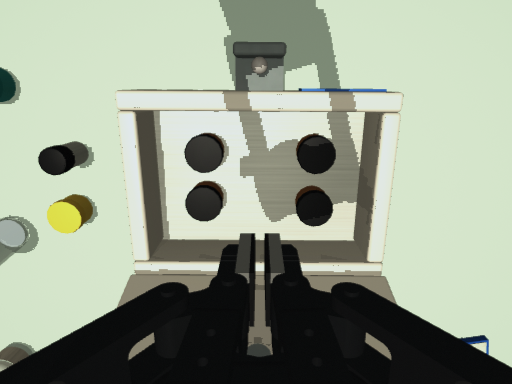

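All four jars stand upright in the chamber at px (204,153), (316,153), (205,202) and (314,208). Going behind the door now.

```bash
python3 -m pendant '[[[0,0,60,0,0],[0,0,60,0,0],[30,0,0,0,0],[50,0,0,0,0],[50,0,0,0,0],[50,0,0,0,0],[50,0,0,0,0],[22,0,0,0,0]]]'
python3 -m pendant '[[[0,0,0,0,0],[0,0,0,0,0]]]'; python3 - <<'E'
from h import *
st()
E
```

```text
time_s: 34.85
eef_pos: [0.7086, 0.2567, 0.4079]
eef_rot: [-0.003, -0.013, 1.0, -0.001]
wrist_force: [0.4, -0.1, 0.3]
opening: -0.002
time_s: 35.1
eef_pos: [0.7061, 0.2572, 0.4115]
eef_rot: [-0.001, -0.014, 1.0, -0.0]
wrist_force: [0.8, 0.5, -0.0]
opening: -0.001
t 35.1 tcp [0.7061 0.2572 0.4115] rz [-1.785e+02 -1.000e-01 -1.800e+02] F [ 0.8  0.5 -0. ] op -0.001 q [ 0.19  0.53  0.8   0.    1.81 -1.41]
```

```bash
python3 -m pendant '[[[0,0,-50,0,0],[0,0,-50,0,0],[0,0,-45,0,0],[0,0,-13,0,0],[0,0,0,0,0],[-15,0,0,0,0],[-15,0,0,0,0],[-10,0,0,0,0]]]'
python3 -m pendant '[[[-12,0,0,0,0],[-15,0,0,0,0],[-15,0,2,0,0],[-15,0,2,0,0],[0,0,0,0,0]]]'; python3 - <<'E'
from h import *
st(); c=cam('scene'); find(c,'scene','door_edge')
E
```

```text
time_s: 36.1
eef_pos: [0.6675, 0.2571, 0.2586]
eef_rot: [0.002, -0.013, 1.0, 0.0]
wrist_force: [-0.6, -0.1, 0.4]
opening: 0.005
time_s: 36.72
eef_pos: [0.6095, 0.2568, 0.2601]
eef_rot: [0.001, -0.013, 1.0, 0.0]
wrist_force: [1.0, 0.7, 1.5]
opening: -0.003
t 36.73 tcp [0.6095 0.2568 0.2601] rz [-1.785e+02  1.000e-01  1.800e+02] F [1.  0.7 1.5] op -0.003 q [ 0.22  0.35  1.34  0.    1.45 -1.38]
scene door_edge call [ 0.492  0.256 -0.001] px [346. 187.] conf 0.58
```

```bash
python3 - <<'E'
from h import *
st(); c=cam('scene','s2.png'); 
cv2.imwrite('pics/s2c.png',cv2.resize(c['img'][80:260,250:470,::-1],None,fx=3,fy=3))
E
```

```text
t 36.83 tcp [0.6103 0.2567 0.2596] rz [-1.785e+02  1.000e-01  1.800e+02] F [ 0.8 -0.7  0.2] op -0.004 q [ 0.22  0.35  1.34  0.    1.45 -1.38]
```

View pics/s2c.png

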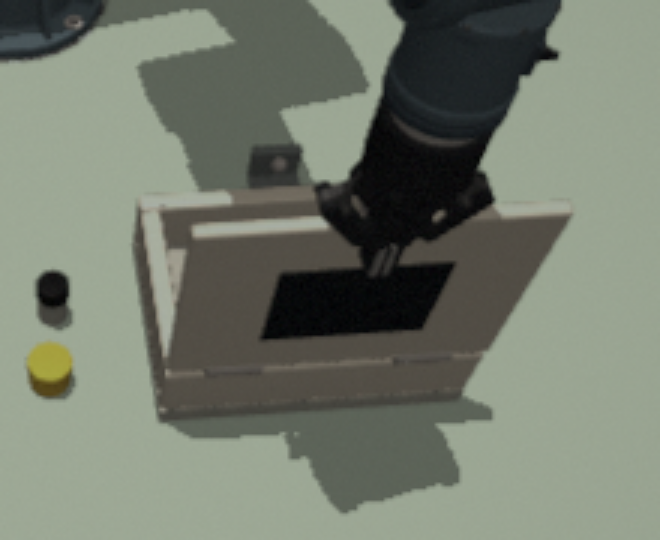

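```bash
python3 -m pendant '[[[-15,0,1,0,0],[-16,0,2,0,0],[-16,0,1,0,0],[-16,0,-2,0,0],[-16,0,-2,0,0],[-16,0,-3,0,0],[0,0,0,0,0]]]'
python3 -m pendant '[[[-14,0,-8,0,0],[-14,0,-8,0,0],[-15,0,-9,0,0],[-10,0,-12,0,0],[-11,0,-13,0,0],[-10,0,-13,0,0],[0,0,0,0,0]]]'
python3 - <<'E'
from h import *
st(); c=cam('scene'); find(c,'scene','door_edge')
cv2.imwrite('pics/s3c.png',cv2.resize(c['img'][80:260,250:470,::-1],None,fx=2.5,fy=2.5))
E
```

```text
time_s: 37.75
eef_pos: [0.5147, 0.2566, 0.2559]
eef_rot: [-0.0, -0.013, 1.0, -0.0]
wrist_force: [-0.3, -0.0, 0.1]
opening: -0.002
time_s: 38.62
eef_pos: [0.4393, 0.2564, 0.1912]
eef_rot: [-0.002, -0.013, 1.0, -0.0]
wrist_force: [0.4, -0.5, 0.7]
opening: 0.003
t 38.62 tcp [0.4393 0.2564 0.1912] rz [-178.5   -0.2 -180. ] F [ 0.4 -0.5  0.7] op 0.003 q [ 0.29  0.08  1.81  0.    1.26 -1.3 ]
scene door_edge call [0.409 0.254 0.195] px [353. 122.] conf 0.86
```

View pics/s3c.png

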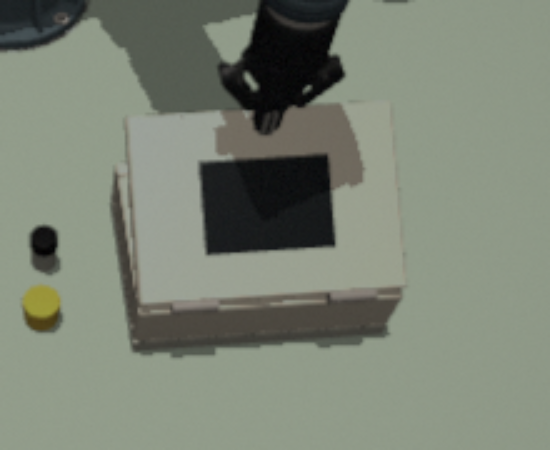

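The door follows to about 29°, with the fingertips near its free edge. I'll push it down.

```bash
python3 -m pendant '[[[-6,0,-14,0,0],[-7,0,-15,0,0],[-7,0,-15,0,0],[-4,0,-15,0,0],[-3,0,-15,0,0],[0,0,-8,0,0],[0,0,0,0,0]]]'
python3 -m pendant '[[[0,0,-6,0,0],[0,0,0,0,0],[0,0,-5,0,0],[0,0,0,0,0]]]'
```

```text
time_s: 39.6
eef_pos: [0.4126, 0.2563, 0.1096]
eef_rot: [-0.002, -0.013, 1.0, -0.0]
wrist_force: [-1.0, -0.3, 1.6]
opening: 0.002
time_s: 40.1
eef_pos: [0.4139, 0.2565, 0.0996]
eef_rot: [-0.0, -0.013, 1.0, -0.0]
wrist_force: [-0.2, 0.1, -0.5]
opening: 0.001
```

```bash
python3 -m pendant '[[[0,0,-4,0,0],[0,0,0,0,0]]]';  python3 -m pendant '[[[0,0,-4,0,0],[0,0,0,0,0]]]'; python3 - <<'E'
from h import *
st(); c=cam('scene'); find(c,'scene','door_edge')
E
```

```text
time_s: 40.35
eef_pos: [0.4141, 0.2567, 0.099]
eef_rot: [-0.0, -0.013, 1.0, -0.0]
wrist_force: [-14.3, -4.9, 33.0]
opening: -0.002
time_s: 40.6
eef_pos: [0.4142, 0.2567, 0.0988]
eef_rot: [-0.0, -0.014, 1.0, -0.001]
wrist_force: [-28.7, -11.0, 69.3]
opening: 0.002
t 40.6 tcp [0.4142 0.2567 0.0988] rz [-178.4   -0.  -179.9] F [-28.7 -11.   69.3] op 0.002 q [ 0.31  0.16  1.93 -0.    1.06 -1.29]
scene door_edge call [0.381 0.254 0.095] px [345. 138.] conf 0.92 
scene door_edge call [ 0.778 -0.014  0.001] px [262. 283.] conf 0.31 
scene door_edge call [ 0.551 -0.379  0.004] px [132. 214.] conf 0.23
```

Hard stop reached at 69 N, so the door is fully down. Releasing and checking that it holds.

```bash
python3 -m pendant '[[[0,0,8,0,0],[0,0,20,0,0],[0,0,50,0,0],[0,0,60,0,0],[0,0,50,0,0],[0,-45,30,0,0],[0,-50,0,0,0],[0,-50,0,0,0]]]'
python3 - <<'E'
from h import *
st(); c=cam('scene','s4.png'); find(c,'scene','door_edge');find(c,'scene','screen_top');find(c,'scene','stand')
c=cam('top'); find(c,'top','door_edge');find(c,'top','screen_top');find(c,'top','stand')
E
```

```text
time_s: 41.7
eef_pos: [0.4139, 0.1103, 0.3103]
eef_rot: [0.001, -0.014, 1.0, -0.0]
wrist_force: [1.0, -0.3, 0.5]
opening: -0.001
t 41.7 tcp [0.4139 0.1103 0.3103] rz [-1.784e+02  1.000e-01 -1.800e+02] F [ 1.  -0.3  0.5] op -0.001 q [-0.02 -0.23  1.85 -0.    1.52 -1.62]
scene door_edge call [0.382 0.253 0.092] px [344. 139.] conf 0.56 
scene screen_top call [ 0.541 -0.382  0.246] px [103. 161.] conf 0.64 
scene screen_top call [ 0.791 -0.112  0.001] px [224. 290.] conf 0.63 
scene stand call [ 0.55  -0.379  0.001] px [132. 214.] conf 0.57 
top screen_top call [ 0.542 -0.379  0.238] px [401. 202.] conf 0.85 
top screen_top call [0.586 0.257 0.094] px [152. 197.] conf 0.44 
top stand call [ 0.555 -0.384 -0.   ] px [374. 207.] conf 0.57
```

View pics/s4.png

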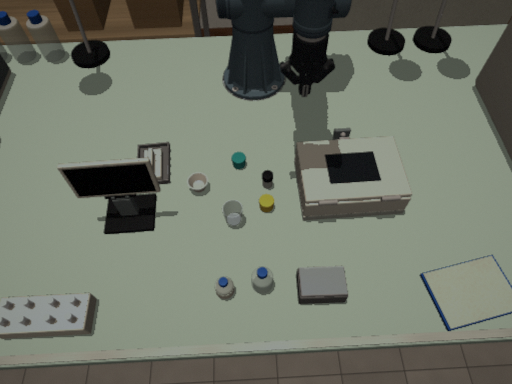

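The door is shut and stays shut after release. In the scene view its upper face with the window is flat at px (352,167). The screen is still near upright at px (113,178). Going behind it.

```bash
python3 -m pendant '[[[10,-25,20,0,0],[18,-40,40,0,0],[18,-42,0,0,0],[18,-42,0,0,0],[18,-42,0,0,0],[18,-42,0,0,0],[18,-42,0,0,0],[18,-42,0,0,0]]]'
python3 -m pendant '[[[18,-42,0,0,0],[18,-42,0,0,0],[18,-42,0,0,0],[18,-42,0,0,0],[3,-6,0,0,0],[0,0,0,0,0],[0,0,0,0,0]]]'
cat > s.py <<'E'
from h import *
st()
for n in ('top','scene'):
  S=[];T=[]
  for i in range(4):
    c=cam(n)
    for t,L in(('stand',S),('screen_top',T)):
      for d in spotter.tip_of(n,t):
        P=w(c,d['at'])
        if abs(P[1]+.381)<.03 and abs(P[0]-(.5525 if t=='stand' else .5))<.08 and (t=='stand' or P[2]>.15): L.append(P); break
  s=np.mean(S,0) if S else np.array([.5525,-.381,0]); p=np.mean(T,0); e=p-s
  print(n,len(S),s.round(4),len(T),p.round(4),'tilt vs net stand',np.degrees(np.arctan2(-e[0],e[2]-.105)).round(1),'vs .5525',np.degrees(np.arctan2(.5525-p[0],p[2]-.105)).round(1))
E
python3 s.py
```

```text
time_s: 43.1
eef_pos: [0.5511, -0.2056, 0.3694]
eef_rot: [-0.0, -0.014, 1.0, 0.0]
wrist_force: [0.2, 1.1, -0.1]
opening: -0.005
time_s: 43.98
eef_pos: [0.6253, -0.3777, 0.3704]
eef_rot: [0.0, -0.014, 1.0, 0.0]
wrist_force: [-0.2, 0.1, 0.6]
opening: -0.001
t 43.98 tcp [ 0.6253 -0.3777  0.3704] rz [-178.4    0.   180. ] F [-0.2  0.1  0.6] op -0.001 q [-0.71  0.47  0.96  0.    1.71 -2.3 ]
  return _methods._mean(a, axis=axis, dtype=dtype,
  ret = ret.dtype.type(ret / rcount)
Traceback (most recent call last):
  File "s.py", line 12, in <module>
    print(n,len(S),s.round(4),len(T),p.round(4),'tilt vs net stand',np.degrees(np.arctan2(-e[0],e[2]-.105)).round(1),'vs .5525',np.degrees(np.arctan2(.5525-p[0],p[2]-.105)).round(1))
                                                                                                                                                            ~^^^
IndexError: invalid index to scalar variable.
```

```bash
sed -i "s/  s=np.mean/  if not T: print(n,'none'); continue\n  s=np.mean/" s.py
python3 -m pendant '[[[0,-3,-50,0,0],[0,0,-50,0,0],[0,0,-45,0,0],[0,0,-15,0,0],[-2,0,-2,0,0],[-15,0,0,0,0],[-15,0,0,0,0],[-10,0,0,0,0]]]'
python3 -m pendant '[[[-12,0,0,0,0],[-12,0,0,0,0],[-12,0,0,0,0],[-12,0,0,0,0],[-8,0,0,0,0],[-7,0,0,0,0],[0,0,0,0,0]]]'
python3 - <<'E'
from h import *
st()
E
```

```text
time_s: 45.58
eef_pos: [0.5834, -0.3835, 0.2111]
eef_rot: [0.002, -0.013, 1.0, -0.002]
wrist_force: [-0.4, -0.4, -0.3]
opening: 0.004
time_s: 46.45
eef_pos: [0.519, -0.3824, 0.2078]
eef_rot: [-0.001, -0.013, 1.0, 0.0]
wrist_force: [-0.3, 0.1, 0.7]
opening: 0.002
t 46.45 tcp [ 0.519  -0.3824  0.2078] rz [-1.785e+02 -1.000e-01  1.800e+02] F [-0.3  0.1  0.7] op 0.002 q [-0.82  0.35  1.44 -0.    1.35 -2.41]
```

Retreat and measure.

```bash
python3 -m pendant '[[[10,0,0,0,0],[30,0,10,0,0],[20,0,50,0,0],[0,30,55,0,0],[0,50,50,0,0],[0,50,0,0,0],[0,50,0,0,0],[0,50,0,0,0]]]'
python3 s.py
```

```text
time_s: 47.45
eef_pos: [0.5801, -0.1566, 0.367]
eef_rot: [-0.0, -0.013, 1.0, -0.0]
wrist_force: [0.4, 0.1, -0.3]
opening: 0.004
t 47.45 tcp [ 0.5801 -0.1566  0.367 ] rz [-178.5   -0.  -180. ] F [ 0.4  0.1 -0.3] op 0.004 q [-0.46  0.16  1.36 -0.    1.62 -2.06]
top 4 [ 5.536e-01 -3.842e-01 -1.000e-04] 4 [ 0.4917 -0.3826  0.2256] tilt vs net stand 27.1 vs .5525 26.7
scene 4 [ 0.55  -0.38   0.003] 4 [ 0.49   -0.386   0.2318] tilt vs net stand 25.9 vs .5525 26.2
```

Tilt reads about 26.5° (kinematics said 27°). Going back for about 3.4° more, with a push to x≈0.511.

```bash
python3 -m pendant '[[[0,-40,0,0,0],[0,-50,0,0,0],[0,-50,0,0,0],[0,-50,0,0,0],[0,-36,0,0,0],[0,0,-50,0,0],[0,0,-55,0,0],[0,0,-50,0,0]]]'
python3 -m pendant '[[[0,0,0,0,0],[-20,0,0,0,0],[-20,0,0,0,0],[-12,0,0,0,0],[-8,0,0,0,0],[-5,0,0,0,0],[0,0,0,0,0]]]'
python3 - <<'E'
from h import *
st()
E
```

```text
time_s: 49.65
eef_pos: [0.5795, -0.3842, 0.2099]
eef_rot: [-0.0, -0.013, 1.0, 0.0]
wrist_force: [-0.4, -0.2, -0.3]
opening: 0.005
time_s: 50.52
eef_pos: [0.5152, -0.3845, 0.2125]
eef_rot: [0.0, -0.013, 1.0, -0.0]
wrist_force: [0.5, -1.0, 0.4]
opening: 0.002
t 50.52 tcp [ 0.5152 -0.3845  0.2125] rz [-178.5    0.  -180. ] F [ 0.5 -1.   0.4] op 0.002 q [-0.83  0.34  1.44  0.    1.35 -2.42]
```

```bash
python3 -m pendant '[[[-3,0,-1,0,0],[-2,0,0,0,0],[0,0,0,0,0],[0,0,0,0,0]]]'
python3 -m pendant '[[[10,0,0,0,0],[30,0,10,0,0],[20,0,50,0,0],[0,30,55,0,0],[0,50,50,0,0],[0,50,0,0,0],[0,50,0,0,0],[0,50,0,0,0]]]'
python3 s.py
```

```text
time_s: 51.02
eef_pos: [0.51, -0.3842, 0.2108]
eef_rot: [-0.0, -0.013, 1.0, 0.0]
wrist_force: [2.8, -0.6, 0.4]
opening: -0.002
time_s: 52.02
eef_pos: [0.5698, -0.1584, 0.3699]
eef_rot: [-0.0, -0.013, 1.0, 0.0]
wrist_force: [0.9, 0.3, 0.3]
opening: 0.0
t 52.02 tcp [ 0.5698 -0.1584  0.3699] rz [-178.5   -0.   180. ] F [0.9 0.3 0.3] op 0.0 q [-0.47  0.14  1.38 -0.    1.62 -2.07]
top 4 [ 5.543e-01 -3.849e-01  2.000e-04] 4 [ 0.4839 -0.3829  0.2233] tilt vs net stand 30.8 vs .5525 30.1
scene 4 [ 0.5503 -0.3809  0.0024] 4 [ 0.4815 -0.3844  0.2298] tilt vs net stand 29.3 vs .5525 29.6
```

The tilt now reads 29.3–30.8° across the cameras. Moving clear and doing a final check.

```bash
python3 -m pendant '[[[-20,40,0,0,0],[-25,45,0,0,0],[-25,45,0,0,0],[-25,45,0,0,0],[-25,45,0,0,0],[0,0,0,0,0],[0,0,0,0,0],[0,0,0,0,0]]]'
python3 s.py; python3 - <<'E'
from h import *
c=cam('scene','s5.png')
for t in ['door_edge','block','beaker','dish','eyepiece','bottle1','tipbox','jar1']: find(c,'scene',t,k=2)
E
```

```text
time_s: 54.22
eef_pos: [0.4504, 0.0589, 0.3699]
eef_rot: [-0.0, -0.012, 1.0, -0.0]
wrist_force: [0.0, -0.9, -0.5]
opening: 0.004
t 54.23 tcp [0.4504 0.0589 0.3699] rz [-178.6   -0.  -180. ] F [ 0.  -0.9 -0.5] op 0.004 q [-0.13 -0.18  1.7  -0.    1.63 -1.73]
top 4 [ 5.542e-01 -3.834e-01 -5.000e-04] 4 [ 0.4868 -0.3842  0.2228] tilt vs net stand 29.7 vs .5525 29.1
scene 3 [ 5.513e-01 -3.812e-01  5.000e-04] 4 [ 0.4813 -0.3843  0.23  ] tilt vs net stand 29.3 vs .5525 29.7
scene door_edge call [0.384 0.255 0.092] px [345. 139.] conf 0.82 
scene door_edge call [ 0.461 -0.187 -0.002] px [199. 185.] conf 0.64 
scene block call [ 0.386 -0.335  0.003] px [152. 167.] conf 0.56 
scene beaker call [ 0.583 -0.086 -0.003] px [233. 219.] conf 0.56 
scene dish call [ 0.464 -0.186 -0.004] px [200. 187.] conf 0.87 
scene eyepiece call [ 0.469  0.023 -0.003] px [268. 185.] conf 0.51 
scene bottle1 call [ 0.795 -0.11  -0.001] px [225. 292.] conf 0.73 
scene bottle1 call [ 0.586 -0.085 -0.002] px [233. 220.] conf 0.73 
scene tipbox call [ 0.796  0.137 -0.002] px [320. 287.] conf 0.56 
scene tipbox call [0.468 0.018 0.   ] px [267. 184.] conf 0.41 
scene jar1 call [ 0.391 -0.062  0.001] px [240. 165.] conf 0.77 
scene jar1 call [ 0.545  0.013 -0.002] px [266. 206.] conf 0.77
```

View pics/s5.png

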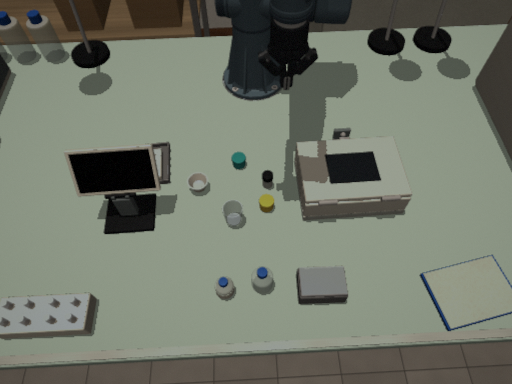

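The door is shut at px (352,167), the screen leans back at (113,170), no amber jars remain on the bench, and the other things stand where they were.

```bash
python3 -c "
from bench import order; print(order.hand_in())"
```

```text
the job is handed in; nothing more can be done
None
```

The job is done in the order asked and handed in at about 55 s robot time.

- **Block:** It was lifted out by its fin and lies flat in the grey tray. The wrist camera confirmed this after release.
- **Jars:** All four amber jars stand upright on the chamber floor. The cameras saw them there before the door was closed. The turquoise and yellow look-alikes were not touched.
- **Door:** I pushed it down to its hard stop, with about 69 N at the wrist for a moment (limit 120 N). After release the free edge read z ≈ 0.092 m on every check, which matches fully shut.
- **Screen:** It was pushed in two stages and released. The readings afterwards ranged from 29.1° to 30.8°. Two seconds later they read 29.1° to 29.7°, so it held. The two cameras differ by about 1°, which is within their calibration error.
- **Other things:** The beaker, dish, eyepiece, one bottle and the tip box read at their starting places. The last network check did not report the other bottle, but the final picture shows it in place.

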